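# Load a lamp cell into the workshop charger and switch it on

## Task

Take the thick cell from the wooden rest and load it into the charger's empty bay: its flat end against the spring plunger, then the stud end pressed down until the spring holds the stud fully home under the steel catch. Then push the charger's lever all the way over to switch it on, and leave the thin cell, the wrench and the tin where they are.

Things in the scene. Friction and masses are not known exactly. Their poses are not given: they have to be found in the camera images.
- charger: Fixed grey box 180 (x) x 200 (y) x 30 mm high; origin at the centre of its underside, z up. A cell bay runs along x at y = -40 mm: spring plunger at its -x end, black contact wall with a steel catch at its +x end, and between them an open-sided black V-cradle 25 mm wide, x -24 to +26 mm. A seated cell's axis is 58 mm above the underside. The toggle lever is at y = +58 mm.
- bay_seat (a point): Where the centre of the thick cell's cylinder (cell) lies when it is seated; axes as the charger's, the cell's x along the charger's x. In the charger's frame (0, -40, 58) mm.
- bay_contact (a point): Contact point on the wall's inner face, on the bay's axis, 40 mm towards the charger's +x from bay_seat; the stud's tip touches it when home. Axes as the charger's. The wall is 10 mm thick, 30 mm wide, its top 16 mm above the bay's axis.
- bay_catch (a point): Lower inner edge of the steel catch (18 mm wide), which overhangs the stud: 3.5 mm towards -x from the wall's face, 8.2 mm above the bay's axis. Above this edge the catch slopes up and back to about the wall's top, so the stud must pass down on its -x side, with the plunger pressed in, and then spring back under it. Axes as the charger's.
- plunger (a joint): Bay's spring plunger, a brass disc 18 mm across on the bay's axis, sliding along the charger's -x. In m: 0 = free (face 30 mm to -x of bay_seat), 0.020 = stop, about 0.005 with the cell seated. Spring 300 N/m, preload 3 N (9 N at the stop). Behind it stands a black tower 34 mm wide, 63 to 83 mm to -x of bay_seat, its top 13 mm above the bay's axis.
- lever (a joint): Toggle lever on the charger, in rad: 0 = off, leaning 0.5 rad to the charger's -x; 1.0 = fully on, leaning 0.5 rad to +x. It swings about the charger's y axis through a pivot at (0, 58, 52) mm in the charger's frame, with about 1.5 N of friction at the knob, and stays where it is left.
- lever_tip (a point): Centre of the lever's black ball knob (26 mm diameter), 50 mm from its pivot; a 10 mm rod joins them. The lever's block below is 70 (x) x 50 (y) mm, its top 55 mm above the charger's underside.
- cell: The thick rechargeable cell, loose: a grey cylinder of 32 mm diameter and 70 mm length with a steel band at its flat end; a steel stud of 14 mm diameter projects 5 mm from the other end. About 145 g. Origin at the middle of the 70 mm cylinder, on its axis; x along the axis towards the stud. It lies in one of the two grooves of the wooden rest, either one, its axis 48 mm above the table.
- cell_stud (a point): Centre of the tip of the thick cell's stud, 40 mm from cell along +x.
- cell_flat (a point): Centre of the thick cell's flat end, 35 mm from cell along -x.
- rest: Fixed plywood rest, 90 (x) x 130 (y) mm slab 20 mm high, carrying two raised V-grooves 60 mm long and 25 mm wide, along its x, at y = -33 and +33 mm. Origin at the centre of its underside. The cells lie along its x with their studs to +x.
- slim_cell: The thin cell, a bystander: 18 mm diameter, 65 mm long, with a small stud, in the rest's other groove. Origin at the middle, on its axis.
- wrench: A steel wrench, 170 mm long, lying on the bench at one side of the work; a bystander. Origin at its middle.
- tin: A pale closed tin, 60 mm diameter and 75 mm high, standing on the bench at one side of the work; a bystander. Origin at the centre of its underside.
There are look-alikes about, which are no part of the job. Leave any black look-alike of the cell alone.

How it is judged:
By the outcome, as a careful person would: the job done as asked, in the order asked, and still so for the second after the job is handed in, with the robot touching nothing.
It also fails if it takes over 51 s, if anything falls off the work surface, if the arm or the gripper's body presses on something with over 40 N, if the wrist force passes 120 N, or if a joint passes its speed limit or range.

## Robot

A 6-joint arm with a two-finger parallel gripper is mounted at the origin on the work surface. World frame = base frame: x ahead of the robot, y to its left, z up, the work surface at z = 0. Lengths are in mm, angles in rad, forces in N, time in s.
With the tool pointing down it reaches from about 275 to 1000 mm from the base axis. Payload 8.4 kg.
Tool frame: the origin (TCP) lies on the mounting face of the last link; the fingertips stand 173 mm ahead of it and the grasp point (between the pads) lies 155 mm ahead of it; z points along the fingers, y is the line along which they close (so a half turn about z gives the same grasp; the last joint's range is limited). The gripper opens to 85 mm and grips with 20 to 120 N. Pads are 22 mm wide; open, the fingers measure 114 mm over their backs; the gripper's body (76 mm by 85 mm) begins 54 mm behind the grasp point. The pads swing forward as they close: fully open they stand 13 mm farther back than shut.
Start: joints at [-1.242, 0.353, 1.633, -0, 1.155, -0.002], TCP at [202.999, -591.118, 404.681] pointing down, gripper open.
Joint ranges: [-2.63, 2.63], [-0.92, 2.1], [0.06, 2.66], [-1.3, 4.44], [0, 2.69], [-3.02, 3.02]. Speed limits (rad/s): [2.22, 2.22, 2.79, 3.14, 3.14, 3.14].

## Interface

Orientations are given as [roll, pitch, yaw] about the fixed x, y, z axes, in that order (R = Rz(yaw) Ry(pitch) Rx(roll)).
In Python, from rig import r gives the robot as it stands.
- The arm moves only by the tool apply_moves, never from a script. Its argument "deltas" is a list of rows, each an object with "claw": the gripper command: -1 is fully open, 1 is shut, values between are in proportion; "delta_pos": the shift along the tool's x, y, z in cm, a list of three; "yaw": the turn about the tool's z in rad. In form: [{"claw": claw, "delta_pos": [tx, ty, tz], "yaw": yaw}, ...]. A call has 1 to 8 rows; each row shifts and turns the commanded pose from where the row before left it, along the tool's axes as they then stand; what a row does not reach is not made up. A row lasts 1/8 s, in which the tool goes at most 62.5 mm and 10.7 degrees, less where a joint would pass 70% of its speed; a pose out of reach is approached as far as the arm can. A call with a gripper value outside its range is refused whole. The fingers move at their own pace and stop on an object; "grip_force" is the grip in N (left out, the last holds). Time passes only in rows, so rows that do not move let the fingers close. It gives the time, the measured TCP pose, the force, the opening and the grip force at its end, in the units of the state.
- r.sense(): the state, without advancing time (a new reading comes with each control period).
- r.grab_frame(name): name is "scene" or "side" or "wrist"; returns a dict with "img" (480x640x3 uint8, blue, green, red), "z_map" (480x640 float32, mm along the optical axis (not along the pixel's ray), 0 where there is no reading), "fx", "fy", "cx", "cy" (pixels), "eye" and "rotation" of the camera in the world; the wrist camera has in their place "T_tool_cam" (4x4, takes a point from camera to tool coordinates, whose origin is the TCP and whose axes are the flange's). Camera axes: x right, y up, looking along -z (the intrinsics and any distortion apply to the point x, -y, -z); pixel columns grow to the right and rows downward; lengths in mm; the calibration is good to about 2 mm. A picture is of the moment at which its call begins: read the wrist's pose just before it.
- r.sign_off(): hands the job in; it is judged then, once.
The state is a dict: "clock": time; "qpos": joint angles; "qvel": joint speeds; "joint_efforts": joint torques, N m; "eef_pos": TCP position; "tcp_rot": TCP orientation; "contact_force": force on the tool from outside, world axes, zero at the start; "wrist_torque": the same for the moment, N m; "opening": opening from 0.0 (shut) to 1.0 (fully open); "grasp_force": force on a finger pad.
Only numpy, scipy, OpenCV 4.12 (cv2) and the standard library are available. Lean on these libraries where they do the work, as an engineer would, in place of code of your own. Each camera call takes 0.05 s, during which the arm holds its last target. There are 200 camera calls.

## Working session

There is one attempt and no reset: what is moved stays moved. The work goes in short steps, Python scripts to look and compute and a tool call to move; the robot and the scene stay as the last step left them, time stands still between calls to the robot, and variables do not carry over. Pictures are saved under pics/ and viewed, at most 11 in all, crops included, and the job is handed in when it is done.

Besides the shell and the picture viewer there is one more tool, called after "Call:" in YAML: its name, and indented under it one key for each argument. apply_moves: Moves the arm, as the interface text tells. Its arguments: {"type":"object","properties":{"deltas":{"type":"array"},"grip_force":{"type":"number"}},"required":["deltas"]}

```bash
ls; mkdir -p pics; cat > h.py <<'E'
import numpy as np, cv2
from rig import r
from scipy.spatial.transform import Rotation as Ro
def world(f, T=None):
    "world XYZ map from the depth map"
    z=f["z_map"]; v,u=np.mgrid[0:480,0:640]
    P=np.stack([(u-f["cx"])/f["fx"]*z, -(v-f["cy"])/f["fy"]*z, -z],-1)
    if T is None: W=P@np.array(f["rotation"]).T+np.array(f["eye"])
    else: W=P@T[:3,:3].T+T[:3,3]
    W[z==0]=np.nan
    return W
def tcpT():
    s=r.sense(); T=np.eye(4); T[:3,:3]=Ro.from_euler('xyz',s["tcp_rot"]).as_matrix(); T[:3,3]=s["eef_pos"]; return T
E
python3 - <<'E'
from h import *
print(r.sense())
for n in("scene","side"):
    f=r.grab_frame(n); cv2.imwrite(f"pics/{n}0.png",f["img"]); print({k:v for k,v in f.items() if k not in("img","z_map")}); print(np.shape(f["rotation"]))
    np.savez(f"{n}0.npz",**f)
T=tcpT(); f=r.grab_frame("wrist"); cv2.imwrite("pics/wrist0.png",f["img"]); print({k:v for k,v in f.items() if k not in("img","z_map")});np.savez("wrist0.npz",T=T,**f)
E
```

```text
pics
{'clock': 0.0, 'qpos': array([-1.24244737e+00,  3.53687062e-01,  1.63413995e+00, -1.88236273e-05,
        1.15521582e+00, -2.36877190e-03]), 'qvel': array([-9.33080878e-04, -1.33185929e-03,  1.37247428e-03, -1.58301041e-03,
        1.47167631e-06, -9.39043373e-04]), 'joint_efforts': array([-5.02674138e-04, -6.05252624e+01, -3.42070234e+01,  1.36194194e-04,
        9.25764354e-03,  6.90730673e-06]), 'eef_pos': array([ 202.89078578, -590.90207605,  403.93471481]), 'tcp_rot': array([-3.14014243e+00,  1.37751554e-05,  3.30725355e-01]), 'contact_force': array([ 0.16542316, -0.98871257,  0.78252664]), 'wrist_torque': array([-0.02672473,  0.02623299, -0.00167771]), 'grasp_force': 0.0, 'opening': 1.0042253751933679}
{'fx': 543.072552546415, 'fy': 543.072552546415, 'cx': 314.45540015605826, 'cy': 240.9877330975158, 'eye': array([1214.78959412, -278.73416362, 1172.52016859]), 'rotation': array([0.58049898, 0.00184091, 1.17473161])}
(3,)
{'fx': 489.15666864857826, 'fy': 489.15666864857826, 'cx': 314.4293426910087, 'cy': 246.9479204964553, 'eye': array([ 344.75648203, -685.92879756,  824.36411878]), 'rotation': array([ 0.77853836,  0.0018444 , -0.33119658])}
(3,)
{'fx': 336.06718483438544, 'fy': 336.06718483438544, 'cx': 326.24227212526677, 'cy': 242.2266812309315, 'T_tool_cam': array([[ 4.44246010e-04,  9.49094522e-01,  3.14991097e-01,
         7.97324720e+01],
       [ 9.99999479e-01, -1.32204809e-04, -1.01199977e-03,
         3.57292244e-01],
       [-9.18840104e-04,  3.14991382e-01, -9.49094086e-01,
         3.05194442e+01],
       [ 0.00000000e+00,  0.00000000e+00,  0.00000000e+00,
         1.00000000e+00]])}
```

View pics/scene0.png

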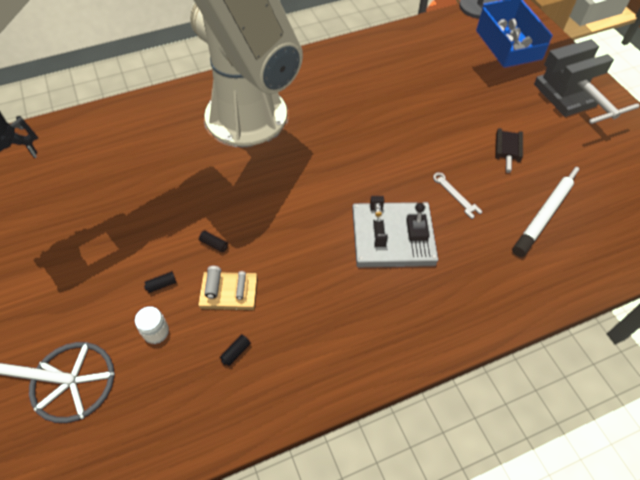

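View pics/side0.png

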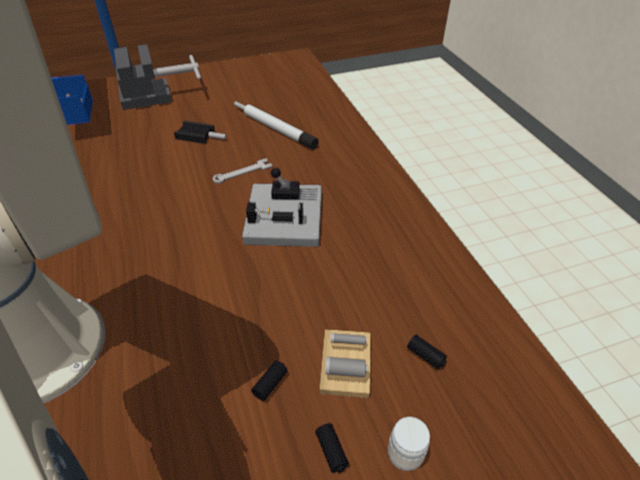

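The scene view shows the grey charger at about (395,235), with its tower at (377,203), contact wall at (380,240) and lever at (420,220). The rest is at (228,290), with the thick cell in the left groove at (212,282) and the thin cell at (241,286). In the side view the thick cell is at (347,367), the rest at (346,362), and the charger at (283,214). Next I'll measure these from colour masks and depth.

```bash
python3 - <<'E'
s=open('h.py').read().replace("P@np.array(f[\"rotation\"]).T","P@Ro.from_euler('xyz',f['rotation']).as_matrix().T"); open('h.py','w').write(s)
E
python3 - <<'E'
from h import *
for n,bc,br in(("scene",(340,190,110,90),(190,255,80,65)),("side",(235,160,95,95),(310,320,75,85))):
    f=dict(np.load(n+"0.npz")); W=world(f); hsv=cv2.cvtColor(f["img"],cv2.COLOR_BGR2HSV)
    print(n,"table z",np.nanmedian(W[300:330,100:140,2]), (f["z_map"]>0).mean())
    for name,b in(("charger",bc),("rest",br)):
        x,y,w,h=b; M=np.zeros((480,640),bool); M[y:y+h,x:x+w]=1
        z=W[...,2]
        lo,hi=((22,36) if name=="charger" else (13,25))
        m=M&(z>lo)&(z<hi)
        if name=="charger": m&=(hsv[...,1]<60)
        else: m&=(hsv[...,1]>60)
        m=cv2.morphologyEx(m.astype(np.uint8),cv2.MORPH_OPEN,np.ones((3,3)))>0
        p=W[m]; r_=cv2.minAreaRect(p[:,:2].astype(np.float32)); print(name,m.sum(),"z",np.median(p[:,2]),r_)
    # cells
    x,y,w,h=br; M=np.zeros((480,640),bool); M[y:y+h,x:x+w]=1
    m=M&(z>34)&(z<75)&(hsv[...,1]<90)
    m&=True
    k,l,st,c=cv2.connectedComponentsWithStats(m.astype(np.uint8))
    for i in range(1,k):
        if st[i,4]>25:
            p=W[l==i]; print("cell",st[i],"ztop",np.percentile(p[:,2],98),p.mean(0),cv2.minAreaRect(p[:,:2].astype(np.float32)))
    x,y,w,h=bc; M=np.zeros((480,640),bool); M[y-20:y+h,x:x+w]=1
    m=M&(z>40)
    k,l,st,c=cv2.connectedComponentsWithStats(m.astype(np.uint8))
    for i in range(1,k):
        if st[i,4]>10:
            p=W[l==i]; print("tall",st[i],"ztop",np.percentile(p[:,2],98),p.mean(0).round(1),p.min(0).round(1),p.max(0).round(1))
E
```

```text
scene table z 0.4731315394503781 0.9959407552083334
charger 3453 z 29.66280701834944 ((570.3424072265625, 207.60971069335938), (200.96945190429688, 182.73028564453125), 68.31202697753906)
rest 1150 z 19.91451398193567 ((560.7821655273438, -233.77513122558594), (131.39151000976562, 93.6198959350586), 65.6170425415039)
cell [205 266  16  32 403] ztop 66.93758761193205 [ 551.79339665 -262.71939648   59.52239118] ((547.9065551757812, -263.46624755859375), (31.34677505493164, 80.00218963623047), 66.28138732910156)
cell [236 271  10  28 191] ztop 52.381401218400825 [ 577.68380368 -203.85531258   46.63367854] ((576.5015869140625, -203.7490234375), (17.65680503845215, 71.54032135009766), 66.68827819824219)
tall [370 195  15  22 230] ztop 74.08340543495197 [497.9 192.1  62.3] [471.3 174.6  40.7] [532.  214.2  75.4]
tall [406 202  24  38 616] ztop 109.82808145296622 [593.  258.9  62.9] [552.1 227.3  40. ] [632.5 295.6 113.1]
tall [373 219  15  27 262] ztop 77.44817201998276 [576.8 161.6  53.9] [528.5 138.2  40. ] [607.4 193.3  78.6]
side table z 0.07060133814297842 0.996064453125
charger 3021 
[... 380 characters left out ...]
078), (17.865476608276367, 67.0506362915039), 66.04413604736328)
cell [326 356  42  21 735] ztop 65.65985222870859 [ 544.95084301 -270.22285558   58.17478872] ((547.8573608398438, -266.7259521484375), (29.875471115112305, 74.21623229980469), 66.29762268066406)
tall [271 167  29  31 574] ztop 108.6198764771538 [584.6 254.3  62.6] [550.1 225.   40. ] [629.6 296.3 111.6]
tall [246 202  24  19 239] ztop 72.95744863372869 [492.5 187.3  61.2] [472.2 173.2  40.1] [529.6 211.3  74. ]
tall [297 202   6  19  97] ztop 76.79430840191966 [593.4 146.6  65.3] [585.5 136.   41.1] [604.7 167.3  77.1]
tall [272 211  21   8 133] ztop 48.25905173440341 [557.2 171.2  44.2] [529.4 147.3  40. ] [580.9 190.2  49.5]
```

```bash
python3 - <<'E'
from h import *
a=cv2.imread("pics/side0.png")[305:405,300:400]; b=cv2.imread("pics/side0.png")[160:260,235:335]
cv2.imwrite("pics/crop1.png",np.hstack([cv2.resize(a,(400,400),interpolation=cv2.INTER_CUBIC),cv2.resize(b,(400,400),interpolation=cv2.INTER_CUBIC)]))
E
```

```text
(no output)
```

View pics/crop1.png

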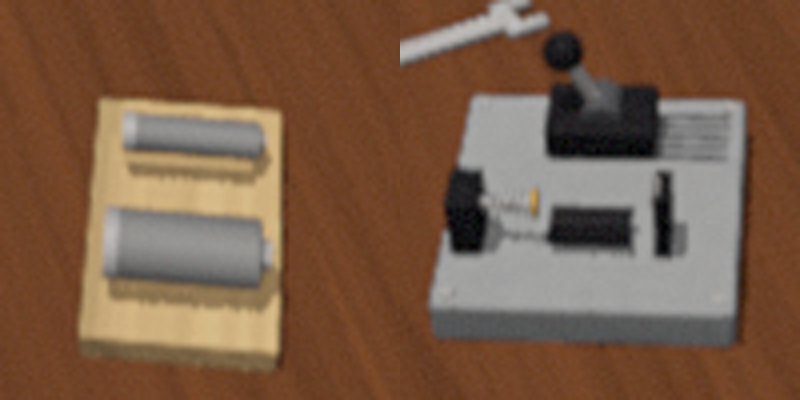

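The crop shows both studs pointing right, away from the steel bands. The charger has its tower at left, the wall and catch at right, and the lever leaning left, so charger +x points world +x at about -22°. The cell centre is near (547,-265) and the charger centre near (569.5,207). Next I'll go above the cell and measure with the wrist camera.

Call:
apply_moves:
  deltas:
    - {"claw": -1, "delta_pos": [5.4, -2.45, 0], "yaw": 0}
    - {"claw": -1, "delta_pos": [5.4, -2.45, 0], "yaw": 0}
    - {"claw": -1, "delta_pos": [5.4, -2.45, 0], "yaw": 0}
    - {"claw": -1, "delta_pos": [5.4, -2.45, 0], "yaw": 0}
    - {"claw": -1, "delta_pos": [5.4, -2.45, 0], "yaw": 0}
    - {"claw": -1, "delta_pos": [5.4, -2.45, 0], "yaw": 0}
    - {"claw": -1, "delta_pos": [5.4, -2.45, 0], "yaw": 0}
    - {"claw": -1, "delta_pos": [5.4, -2.45, 0], "yaw": 0}

```text
clock: 1.15
eef_pos: [549.1, -263.9, 404.6]
tcp_rot: [3.142, 0.0, 0.331]
contact_force: [-0.4, -1.1, -0.5]
opening: 1.001
grasp_force: 0.0
```

Call:
apply_moves:
  deltas:
    - {"claw": -0.18, "delta_pos": [0, 0, 0], "yaw": 0.149}
    - {"claw": -0.18, "delta_pos": [0, 0, 0], "yaw": 0.149}
    - {"claw": -0.18, "delta_pos": [0, 0, 0], "yaw": 0.149}
    - {"claw": -0.18, "delta_pos": [0, 0, 0], "yaw": 0.149}
    - {"claw": -0.18, "delta_pos": [0, 0, 0], "yaw": 0.149}
    - {"claw": -0.18, "delta_pos": [0, 0, 0], "yaw": 0}

```text
clock: 1.9
eef_pos: [547.8, -265.4, 404.4]
tcp_rot: [-3.142, 0.0, -0.413]
contact_force: [-1.0, 0.4, 0.6]
opening: 0.586
grasp_force: 0.0
```

```bash
python3 - <<'E'
from h import *
s=r.sense(); print(s["clock"],s["eef_pos"],s["tcp_rot"],s["qpos"],s["opening"],np.abs(s["qvel"]).max())
T=tcpT(); f=r.grab_frame("wrist"); np.savez("wrist1.npz",T=T,**f); cv2.imwrite("pics/w1.png",f["img"])
E
```

```text
1.9 [ 547.83035213 -265.38295606  404.43394072] [-3.14158150e+00  4.94018886e-04 -4.13171421e-01] [-4.53572223e-01  3.28272244e-01  1.66969362e+00 -9.68011603e-06
  1.14412085e+00  1.53039954e+00] 0.5856974487571931 0.08220836492707426
```

View pics/w1.png

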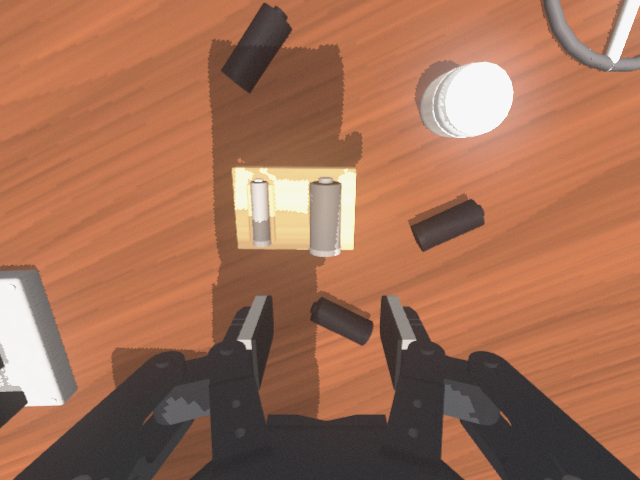

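The wrist view shows the rest at (295,208), with the thick cell upright at (325,217), its stud up at (326,180), and its flat end at about row 255. The thin cell is at (260,212). Now I'll measure from this view.

```bash
python3 - <<'E'
from h import *
f=dict(np.load("wrist1.npz")); T=f["T"]@f["T_tool_cam"]; W=world(f,T); z=W[...,2]
M=np.zeros((480,640),bool); M[160:262,228:362]=1
hsv=cv2.cvtColor(f["img"],cv2.COLOR_BGR2HSV)
m=M&(z>15)&(z<24); p=W[m]; print("rest",np.median(p[:,2]),cv2.minAreaRect(p[:,:2].astype(np.float32)))
c,s=np.cos,np.sin
for name,u0,u1 in(("thick",300,350),("thin",245,280)):
    q=np.zeros_like(M); q[160:262,u0:u1]=1; m=q&(z>38); p=W[m]
    rc=cv2.minAreaRect(p[:,:2].astype(np.float32)); print(name,rc,np.percentile(p[:,2],[50,99]))
    # axis from high ridge points, end extents
    hi=p[p[:,2]>np.percentile(p[:,2],70)]; d=np.linalg.svd(hi[:,:2]-hi[:,:2].mean(0),full_matrices=False)[2][0]; d*=np.sign(d[0])
    n=np.array([-d[1],d[0]]); a=p[:,:2]@d; b=p[:,:2]@n
    print(" yaw",np.arctan2(d[1],d[0]),"a",a.min(),a.max(),"b",b.min(),b.max())
    body=p[np.abs(b-(b.min()+b.max())/2)>9] if name=="thick" else p
    ab=body[:,:2]@d; print(" body a",ab.min(),ab.max(), "ridge b",np.median(hi[:,:2]@n))
    ctr=d*(ab.min()+ab.max())/2+n*(b.min()+b.max())/2; print(" centre",ctr)
    print(" in tool:",np.linalg.inv(f["T"])@np.r_[ctr,48,1])
E
```

```text
rest 20.23108787756945 ((559.7791748046875, -234.80772399902344), (130.10281372070312, 90.64593505859375), 65.89825439453125)
thick ((547.8154296875, -265.995361328125), (30.558456420898438, 75.29325866699219), 65.56236267089844) [61.78662743 65.1599267 ]
 yaw -0.4178039631016507 a 571.0199752008909 646.2658344180553 b -36.119697968760214 -5.277348631199767
 body a 571.0857459933723 641.7908369443486 ridge b -20.460521467484313
 centre [ 545.87528597 -264.98302283]
 in tool: [ -1.77504557   0.42268477 356.43485643   1.        ]
thin ((575.3178100585938, -205.9279022216797), (24.840181350708008, 68.5650634765625), 66.02754974365234) [47.06895364 49.64165383]
 yaw -0.41381167753433556 a 575.2420069884657 643.843798968152 b 30.27008666342032 55.25797186041413
 body a 575.2420069884657 643.843798968152 ridge b 42.9246596976902
 centre [ 575.28981857 -205.94401526]
 in tool: [  1.45921423 -65.45871401 356.43399323   1.        ]
```

Call:
apply_moves:
  deltas:
    - {"claw": -0.18, "delta_pos": [-0.18, 0.04, 4], "yaw": 0.004}
    - {"claw": -0.18, "delta_pos": [0, 0, 5], "yaw": 0}
    - {"claw": -0.18, "delta_pos": [0, 0, 5], "yaw": 0}
    - {"claw": -0.18, "delta_pos": [0, 0, 4], "yaw": 0}
    - {"claw": -0.18, "delta_pos": [0, 0, 2.4], "yaw": 0}
    - {"claw": -0.18, "delta_pos": [0, 0, 0], "yaw": 0}
  grip_force: 60

```text
clock: 2.7
eef_pos: [545.3, -264.7, 198.8]
tcp_rot: [-3.141, 0.004, -0.416]
contact_force: [-0.3, -0.4, -0.2]
opening: 0.59
grasp_force: 0.0
```

Call:
apply_moves:
  deltas:
    - {"claw": 1, "delta_pos": [0, 0, 0], "yaw": 0}
    - {"claw": 1, "delta_pos": [0, 0, 0], "yaw": 0}
    - {"claw": 1, "delta_pos": [0, 0, 0], "yaw": 0}
    - {"claw": 1, "delta_pos": [0, 0, 0], "yaw": 0}
    - {"claw": 1, "delta_pos": [0, 0, 0], "yaw": 0}
    - {"claw": 1, "delta_pos": [0, 0, 0], "yaw": 0}

```text
clock: 3.45
eef_pos: [547.0, -264.6, 202.6]
tcp_rot: [-3.14, -0.002, -0.418]
contact_force: [1.6, 5.3, 1.2]
opening: 0.357
grasp_force: 59.3
```

Call:
apply_moves:
  deltas:
    - {"claw": 1, "delta_pos": [0, 0, -3], "yaw": 0}
    - {"claw": 1, "delta_pos": [0, 0, -5], "yaw": 0}
    - {"claw": 1, "delta_pos": [0, 0, -5], "yaw": 0}
    - {"claw": 1, "delta_pos": [0, 0, -5], "yaw": 0}
    - {"claw": 1, "delta_pos": [0, 0, -2], "yaw": 0}
    - {"claw": 1, "delta_pos": [0, 0, 0], "yaw": 0}

```text
clock: 4.2
eef_pos: [546.4, -265.2, 404.0]
tcp_rot: [3.141, -0.006, -0.418]
contact_force: [-1.6, 0.4, -1.2]
opening: 0.357
grasp_force: 59.6
```

Call:
apply_moves:
  deltas:
    - {"claw": 1, "delta_pos": [-2.7, -5, 0], "yaw": 0}
    - {"claw": 1, "delta_pos": [-2.7, -5, 0], "yaw": 0}
    - {"claw": 1, "delta_pos": [-2.7, -5, 0], "yaw": 0}
    - {"claw": 1, "delta_pos": [-2.7, -5, 0], "yaw": 0}
    - {"claw": 1, "delta_pos": [-2.7, -5, 0], "yaw": 0}
    - {"claw": 1, "delta_pos": [-2.7, -5, 0], "yaw": 0}
    - {"claw": 1, "delta_pos": [-2.7, -5, 0], "yaw": 0}
    - {"claw": 1, "delta_pos": [-2.7, -5, 0], "yaw": 0}

```text
clock: 5.2
eef_pos: [510.3, 189.8, 399.8]
tcp_rot: [3.141, 0.001, -0.418]
contact_force: [1.5, -0.2, -1.4]
opening: 0.358
grasp_force: 59.8
```

Call:
apply_moves:
  deltas:
    - {"claw": 1, "delta_pos": [0, 0, 0], "yaw": 0}
    - {"claw": 1, "delta_pos": [0, 0, 0], "yaw": 0}
    - {"claw": 1, "delta_pos": [0, 0, 0], "yaw": 0}

```text
clock: 5.58
eef_pos: [511.1, 187.1, 400.3]
tcp_rot: [3.141, 0.0, -0.419]
contact_force: [-0.3, -0.8, -0.6]
opening: 0.359
grasp_force: 59.9
```

```bash
python3 - <<'E'
from h import *
for i in range(3):
    s=r.sense(); print(s["clock"],s["eef_pos"],s["tcp_rot"],s["opening"],np.abs(s["qvel"]).max(),s["contact_force"])
    T=tcpT(); f=r.grab_frame("wrist"); np.savez(f"wrist2{i}.npz",T=T,**f)
cv2.imwrite("pics/w2.png",f["img"])
E
```

```text
5.575 [511.13269528 187.13768675 400.26946114] [ 3.14083179e+00  4.39808795e-04 -4.19188324e-01] 0.3585372251643337 0.007617430203883533 [-0.29474009 -0.77584016 -0.61125119]
5.625 [511.22725474 187.04901487 400.42124899] [ 3.14109800e+00  2.83347818e-04 -4.19625839e-01] 0.3540978363300858 0.0033563900641403114 [ 0.20826379  0.21539513 -1.34559371]
5.675 [511.29336698 187.06835369 400.5200338 ] [ 3.14124645e+00  1.66131201e-04 -4.19746077e-01] 0.355966484856871 0.0028099945478547044 [ 0.15751884  0.53335361 -0.99343666]
```

View pics/w2.png

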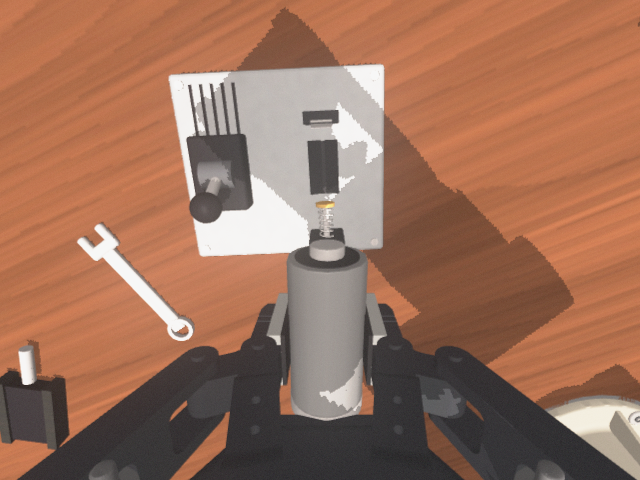

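The wrist view shows the charger plate's corners near (172,77), (382,66), (382,247) and (200,256). The wall with its catch is at (320,118), the cradle at (323,167), the brass disc at (325,204) and the knob at (206,207). The held cell is at (327,330) with its stud at (326,250). Next I'll measure both the bay and the held cell in the tool frame.

```bash
cat > meas.py <<'E'
from h import *
for i in range(3):
    f=dict(np.load(f"wrist2{i}.npz")); Tt=f["T"]; W=world(f,Tt@f["T_tool_cam"]); L=world(f,f["T_tool_cam"]); z=W[...,2]
    M=np.zeros((480,640),bool); M[50:265,160:395]=1
    m=M&(abs(z-30)<5); m=cv2.morphologyEx(m.astype(np.uint8),cv2.MORPH_OPEN,np.ones((3,3)))>0
    p=W[m]; rc=cv2.minAreaRect(p[:,:2].astype(np.float32)); print("plate",np.median(p[:,2]),rc)
    yaw=np.deg2rad(rc[2]-90); d=np.array([np.cos(yaw),np.sin(yaw)]); n=np.array([-d[1],d[0]]); c=np.array(rc[0])
    def cf(P): return np.stack([(P[...,:2]-c)@d,(P[...,:2]-c)@n,P[...,2]],-1)
    C=cf(W)
    def box(name,u0,u1,v0,v1,zl,zh):
        q=np.zeros_like(M); q[v0:v1,u0:u1]=1; q&=(z>zl)&(z<zh); P=C[q]
        if len(P)>3: print("  ",name,q.sum(),np.percentile(P,2,0).round(1),np.percentile(P,98,0).round(1))
    box("walltop",295,348,100,130,70,78); box("cradle",300,345,135,198,38,58); box("disc",312,340,196,212,55,75); box("knob",185,225,185,225,85,115);box("tower",300,350,225,245,60,80)
    # held cell in tool frame
    q=np.zeros_like(M); q[225:420,280:375]=1; q&=(L[...,2]>120)&(L[...,2]<175)&(abs(L[...,1])<20)
    P=L[q]; top=P[P[:,2]<np.percentile(P[:,2],15)]
    b=P[(abs(P[:,1]-np.median(top[:,1]))<3)&(P[:,0]>-30)&(P[:,0]<25)]
    A=np.polyfit(b[:,0],b[:,2],1); 
    xs=P[:,0]; 
    edges=[]
    for x0 in range(-30,31,10):
        k=P[abs(xs-x0)<3]; edges.append((x0,round(k[:,1].min(),1),round(k[:,1].max(),1),round(k[:,2].min(),1)))
    print("  cell edges",edges,"tilt",A); print("  xrange",np.percentile(xs,[0.2,99.8]))
    sx=L[245:262,318:335]; print("  stud z",np.nanmin(sx[...,2]), "body end x", np.percentile(P[(abs(P[:,1]-P[:,1].mean())>8)&(P[:,2]<150)][:,0],[1,99]))
E
python3 meas.py
```

```text
plate 30.2964868880114 ((568.55029296875, 206.19879150390625), (199.39404296875, 180.3363800048828), 68.61565399169922)
   walltop 533 [ 37.9 -53.9  70.4] [ 49.7 -25.3  75.9]
   cradle 1467 [-23.2 -53.1  38.4] [ 25.1 -26.2  47.8]
   disc 148 [-38.  -48.2  55.9] [-29.8 -31.5  67.8]
   knob 828 [-32.1  46.   95.5] [ -9.7  67.8 110.7]
   tower 235 [-65.3 -56.   60.4] [-50.6 -23.3  71.3]
  cell edges [(-30, np.float64(-14.3), np.float64(17.3), np.float64(136.8)), (-20, np.float64(-13.9), np.float64(16.9), np.float64(136.7)), (-10, np.float64(-16.0), np.float64(18.8), np.float64(127.8)), (0, np.float64(-15.6), np.float64(18.4), np.float64(127.7)), (10, np.float64(-19.9), np.float64(20.0), np.float64(133.9)), (20, np.float64(-13.9), np.float64(17.1), np.float64(136.6)), (30, np.float64(-14.0), np.float64(17.0), np.float64(136.8))] tilt [-1.12731532e-03  1.38277779e+02]
  xrange [-34.72276399  39.03000829]
  stud z 145.94989367871077 body end x [-33.28400618  34.23861553]
plate 30.300851586815924 ((568.5252075195312, 206.2935791015625), (199.81222534179688, 180.496337890625), 68.55396270751
[... 1150 characters left out ...]
7.9]
   knob 828 [-32.4  46.   94.8] [ -9.9  67.6 110.5]
   tower 231 [-65.5 -55.9  60.3] [-50.8 -23.5  71.8]
  cell edges [(-30, np.float64(-14.3), np.float64(17.3), np.float64(136.9)), (-20, np.float64(-14.0), np.float64(16.8), np.float64(136.9)), (-10, np.float64(-16.0), np.float64(18.8), np.float64(128.1)), (0, np.float64(-15.6), np.float64(18.3), np.float64(127.1)), (10, np.float64(-19.9), np.float64(20.0), np.float64(134.0)), (20, np.float64(-13.9), np.float64(17.1), np.float64(136.6)), (30, np.float64(-14.0), np.float64(17.1), np.float64(136.4))] tilt [8.63861257e-04 1.38267233e+02]
  xrange [-34.65769116  39.04367797]
  stud z 145.85973047066256 body end x [-33.19323024  34.23703959]
```

Call:
apply_moves:
  deltas:
    - {"claw": 1, "delta_pos": [2.7, 0.9, 2], "yaw": 0}
    - {"claw": 1, "delta_pos": [2.73, 0.91, 3], "yaw": 0}
    - {"claw": 1, "delta_pos": [0, 0, 3], "yaw": 0.13}
    - {"claw": 1, "delta_pos": [0, 0, 3], "yaw": 0.13}
    - {"claw": 1, "delta_pos": [0, 0, 2], "yaw": 0.13}
    - {"claw": 1, "delta_pos": [0, 0, 1], "yaw": 0}
    - {"claw": 1, "delta_pos": [0, 0, 0], "yaw": 0}
    - {"claw": 1, "delta_pos": [0, 0, 0], "yaw": 0}
  grip_force: 90

```text
clock: 6.72
eef_pos: [553.9, 149.6, 261.6]
tcp_rot: [-3.14, -0.001, -0.807]
contact_force: [-0.7, -0.6, -0.5]
opening: 0.353
grasp_force: 89.0
```

Call:
apply_moves:
  deltas:
    - {"claw": 1, "delta_pos": [0.05, 0.1, 1.5], "yaw": 0}
    - {"claw": 1, "delta_pos": [0, 0, 1.2], "yaw": 0}
    - {"claw": 1, "delta_pos": [0, 0, 0.6], "yaw": 0}
    - {"claw": 1, "delta_pos": [0, 0, 0], "yaw": 0}
    - {"claw": 1, "delta_pos": [0, 0, 0], "yaw": 0}

```text
clock: 7.35
eef_pos: [553.2, 148.6, 227.8]
tcp_rot: [-3.141, -0.0, -0.808]
contact_force: [0.1, -0.6, -1.6]
opening: 0.351
grasp_force: 89.0
```

```bash
cat > st.py <<'E'
from h import *
import sys
P=[]
for i in range(int(sys.argv[2])):
    f=r.grab_frame(sys.argv[1]); s=r.sense(); P.append(np.r_[s["eef_pos"],s["tcp_rot"],s["contact_force"],s["wrist_torque"],s["opening"]])
P=np.array(P); m=np.mean(P,0); print(s["clock"],m.round(3)); print(P.std(0).round(2))
p=m[:3]; yaw=m[5]; ch=-0.374; c=np.array([554.6,170.4]); X=np.array([np.cos(ch),np.sin(ch)]); Y=np.array([-X[1],X[0]])
tx=np.array([np.cos(yaw),np.sin(yaw)]); cell=p[:2]-0.3*tx
print("cell in bay: x %.1f y %.1f h %.1f psi %.3f"%((cell-c)@X,(cell-c)@Y,p[2]-153-58,yaw-ch)); F=m[6:9]; print("force bay x %.1f y %.1f z %.1f"%(F[:2]@X,F[:2]@Y,F[2]))
cv2.imwrite("pics/last.png",f["img"]); np.savez("last.npz",T=tcpT(),**f)
E
python3 st.py side 4; python3 - <<'E'
import cv2; a=cv2.imread("pics/last.png")[150:260,225:345]; cv2.imwrite("pics/s3.png",cv2.resize(a,None,fx=5,fy=5,interpolation=cv2.INTER_CUBIC))
E
```

```text
7.55 [ 5.53244e+02  1.48599e+02  2.28001e+02 -3.14100e+00 -0.00000e+00
 -8.08000e-01  1.13000e-01  1.52000e-01 -1.45800e+00 -3.00000e-03
  1.40000e-02 -1.40000e-02  3.47000e-01]
[0.03 0.01 0.03 0.   0.   0.   0.17 0.52 0.09 0.01 0.03 0.02 0.  ]
cell in bay: x 6.4 y -20.7 h 17.0 psi -0.434
force bay x 0.0 y 0.2 z -1.5
```

View pics/s3.png

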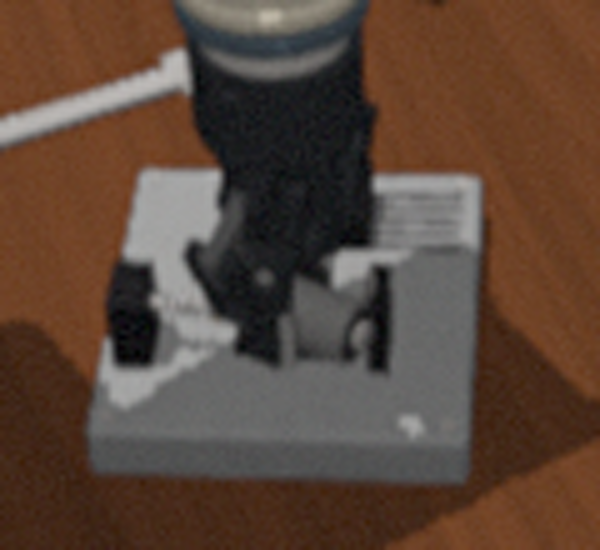

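The arm is at the waypoint: the stud end is clear to the open side of the wall, the flat end faces the plunger, and there's no contact. Next I'll push the plunger in along the charger's -x.

Call:
apply_moves:
  deltas:
    - {"claw": 1, "delta_pos": [-0.34, 0.16, 0], "yaw": 0}
    - {"claw": 1, "delta_pos": [-0.34, 0.16, 0], "yaw": 0}
    - {"claw": 1, "delta_pos": [-0.34, 0.16, 0], "yaw": 0}
    - {"claw": 1, "delta_pos": [-0.34, 0.16, 0], "yaw": 0}
    - {"claw": 1, "delta_pos": [0, 0, 0], "yaw": 0}
    - {"claw": 1, "delta_pos": [0, 0, 0], "yaw": 0}

```text
clock: 8.3
eef_pos: [539.6, 154.0, 228.1]
tcp_rot: [-3.14, -0.001, -0.808]
contact_force: [4.8, -2.1, -2.4]
opening: 0.347
grasp_force: 89.0
```

```bash
python3 st.py side 3
```

```text
8.45 [ 5.39681e+02  1.53987e+02  2.28143e+02 -3.14000e+00 -2.00000e-03
 -8.08000e-01  5.39700e+00 -2.46700e+00 -1.73100e+00 -4.52000e-01
 -9.40000e-01 -8.60000e-02  3.47000e-01]
[0.01 0.01 0.01 0.   0.   0.   0.41 0.26 0.3  0.   0.02 0.04 0.  ]
cell in bay: x -8.2 y -20.6 h 17.1 psi -0.434
force bay x 5.9 y -0.3 z -1.7
```

Call:
apply_moves:
  deltas:
    - {"claw": 1, "delta_pos": [-0.22, -0.47, 0], "yaw": -0.108}
    - {"claw": 1, "delta_pos": [-0.165, -0.49, 0], "yaw": -0.109}
    - {"claw": 1, "delta_pos": [-0.11, -0.5, 0], "yaw": -0.108}
    - {"claw": 1, "delta_pos": [-0.055, -0.51, 0], "yaw": -0.109}
    - {"claw": 1, "delta_pos": [0, 0, 0], "yaw": 0}
    - {"claw": 1, "delta_pos": [0, 0, 0], "yaw": 0}
    - {"claw": 1, "delta_pos": [0, 0, 0], "yaw": 0}

```text
clock: 9.32
eef_pos: [547.2, 173.0, 228.0]
tcp_rot: [-3.141, -0.002, -0.374]
contact_force: [6.3, -5.0, -2.0]
opening: 0.351
grasp_force: 89.4
```

```bash
python3 st.py wrist 3; cp pics/last.png pics/w4.png
```

```text
9.475 [ 5.47186e+02  1.72963e+02  2.28003e+02 -3.14100e+00 -2.00000e-03
 -3.74000e-01  6.49100e+00 -4.01000e+00 -2.29800e+00 -6.46000e-01
 -9.95000e-01  4.00000e-02  3.48000e-01]
[0.01 0.01 0.01 0.   0.   0.   0.27 0.16 0.42 0.03 0.04 0.02 0.  ]
cell in bay: x -8.1 y -0.3 h 17.0 psi 0.000
force bay x 7.5 y -1.4 z -2.3
```

View pics/w4.png

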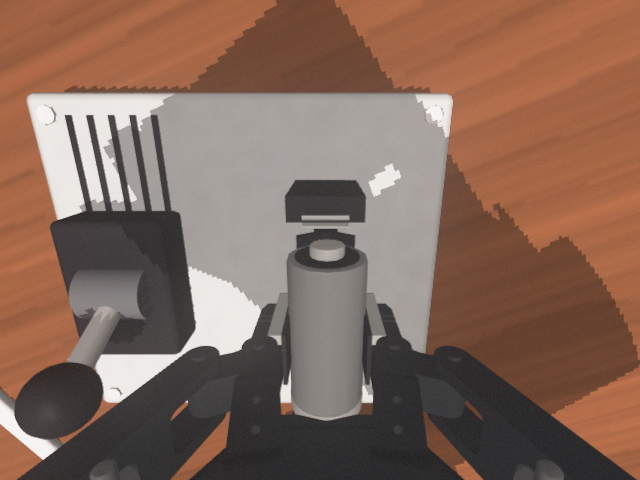

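The stud at (327,248) sits just short of the steel catch at (325,218), and it's centred on the wall. I'll check the relative offsets by depth before lowering.

```bash
python3 - <<'E'
from h import *
f=dict(np.load("last.npz")); L=world(f,f["T_tool_cam"])
def box(n,u0,u1,v0,v1,zl,zh):
    P=L[v0:v1,u0:u1].reshape(-1,3); P=P[(P[:,2]>zl)&(P[:,2]<zh)]; print(n,len(P),np.percentile(P,1,0).round(1),np.percentile(P,99,0).round(1))
box("walltop",275,375,178,200,145,165); box("wall",275,375,178,226,145,165); box("catch",300,350,214,226,140,170); box("stud",305,350,238,262,135,165); box("cellbody",280,375,300,420,120,160)
E
```

```text
walltop 668 [ 56.1 -13.9 152.8] [ 57.6  15.5 164.9]
wall 2640 [ 45.2 -13.9 152.4] [ 57.6  15.5 164.3]
catch 587 [ 44.9  -8.6 152.2] [ 50.7   9.8 158.9]
stud 890 [ 33.9  -7.1 146.1] [ 39.1  10.2 162.6]
cellbody 10203 [-32.6 -15.9 130.4] [ 21.7  19.  154.5]
```

Call:
apply_moves:
  deltas:
    - {"claw": 1, "delta_pos": [0, -0.06, 0.4], "yaw": 0}
    - {"claw": 1, "delta_pos": [0, 0, 0.4], "yaw": 0}
    - {"claw": 1, "delta_pos": [0, 0, 0.4], "yaw": 0}
    - {"claw": 1, "delta_pos": [0, 0, 0.2], "yaw": 0}
    - {"claw": 1, "delta_pos": [0, 0, 0], "yaw": 0}
    - {"claw": 1, "delta_pos": [0, 0, 0], "yaw": 0}

```text
clock: 10.22
eef_pos: [547.8, 173.8, 214.4]
tcp_rot: [-3.14, -0.003, -0.374]
contact_force: [7.2, -1.2, 0.4]
opening: 0.344
grasp_force: 89.5
```

```bash
python3 st.py wrist 2
```

```text
10.325 [ 5.47801e+02  1.73841e+02  2.14366e+02 -3.14000e+00 -3.00000e-03
 -3.74000e-01  6.20300e+00 -1.85800e+00 -4.39000e-01 -3.40000e-01
 -9.81000e-01  2.80000e-02  3.44000e-01]
[0.   0.01 0.01 0.   0.   0.   0.4  0.53 0.01 0.02 0.03 0.01 0.  ]
cell in bay: x -7.9 y 0.7 h 3.4 psi 0.000
force bay x 6.5 y 0.5 z -0.4
```

Call:
apply_moves:
  deltas:
    - {"claw": 1, "delta_pos": [0, 0, 0.1], "yaw": 0}
    - {"claw": 1, "delta_pos": [0, 0, 0.1], "yaw": 0}
    - {"claw": 1, "delta_pos": [0, 0, 0], "yaw": 0}
    - {"claw": 1, "delta_pos": [0, 0, 0], "yaw": 0}

```text
clock: 10.82
eef_pos: [547.9, 173.8, 212.7]
tcp_rot: [-3.14, -0.003, -0.374]
contact_force: [5.3, -3.6, 3.3]
opening: 0.351
grasp_force: 90.2
```

```bash
python3 st.py wrist 2
```

```text
10.925 [ 5.47870e+02  1.73821e+02  2.12688e+02 -3.14000e+00 -3.00000e-03
 -3.74000e-01  6.39700e+00 -2.91400e+00  3.08800e+00 -3.69000e-01
 -8.84000e-01  1.30000e-02  3.47000e-01]
[0.01 0.01 0.   0.   0.   0.   0.01 0.03 0.03 0.02 0.03 0.03 0.  ]
cell in bay: x -7.8 y 0.7 h 1.7 psi 0.000
force bay x 7.0 y -0.4 z 3.1
```

Call:
apply_moves:
  deltas:
    - {"claw": 1, "delta_pos": [0, 0, 0.1], "yaw": 0}
    - {"claw": 1, "delta_pos": [0, 0, 0], "yaw": 0}
    - {"claw": 1, "delta_pos": [0, 0, 0], "yaw": 0}

```text
clock: 11.3
eef_pos: [547.9, 173.8, 212.6]
tcp_rot: [-3.14, -0.003, -0.374]
contact_force: [2.2, -3.4, 14.1]
opening: 0.345
grasp_force: 91.3
```

```bash
python3 st.py wrist 2
```

```text
11.4 [ 5.47886e+02  1.73834e+02  2.12561e+02 -3.14000e+00 -3.00000e-03
 -3.74000e-01  1.91400e+00 -4.10200e+00  1.41890e+01 -5.13000e-01
 -3.25000e-01  3.00000e-03  3.51000e-01]
[0.01 0.01 0.01 0.   0.   0.   0.11 0.43 0.   0.01 0.05 0.02 0.  ]
cell in bay: x -7.8 y 0.7 h 1.6 psi 0.000
force bay x 3.3 y -3.1 z 14.2
```

Call:
apply_moves:
  deltas:
    - {"claw": 1, "delta_pos": [0, 0, -0.08], "yaw": 0}
    - {"claw": 1, "delta_pos": [0.2, 0, 0], "yaw": 0}
    - {"claw": 1, "delta_pos": [0.2, 0, 0], "yaw": 0}
    - {"claw": 1, "delta_pos": [0.2, 0, 0], "yaw": 0}
    - {"claw": 1, "delta_pos": [0.15, 0, 0], "yaw": 0}
    - {"claw": 1, "delta_pos": [0, 0, 0], "yaw": 0}
    - {"claw": 1, "delta_pos": [0, 0, 0], "yaw": 0}

```text
clock: 12.28
eef_pos: [553.9, 171.1, 212.2]
tcp_rot: [-3.141, -0.0, -0.374]
contact_force: [1.2, -2.8, 7.3]
opening: 0.349
grasp_force: 90.1
```

```bash
python3 st.py wrist 2; cp pics/last.png pics/w5.png
```

```text
12.375 [ 5.53866e+02  1.71108e+02  2.12247e+02 -3.14100e+00 -1.00000e-03
 -3.74000e-01  4.29000e-01 -1.51200e+00  7.80200e+00 -2.12000e-01
 -9.60000e-02 -2.10000e-02  3.49000e-01]
[0.01 0.01 0.   0.   0.   0.   0.52 0.26 0.02 0.02 0.01 0.01 0.  ]
cell in bay: x -1.2 y 0.4 h 1.2 psi -0.000
force bay x 1.0 y -1.3 z 7.8
```

View pics/w5.png

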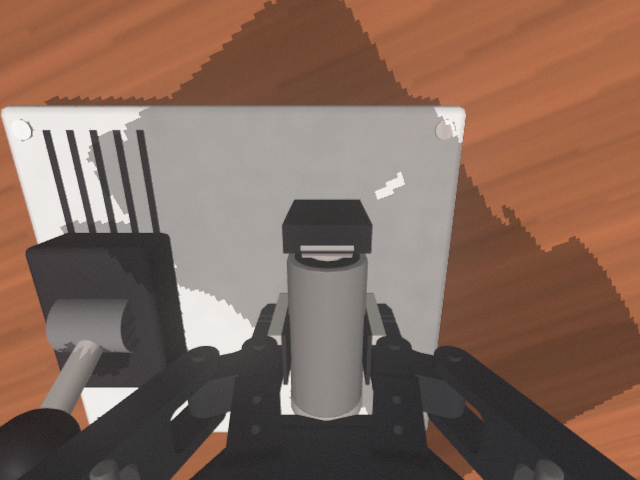

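The stud now shows under the steel catch at (327,257). I'll release the cell and lift straight up.

Call:
apply_moves:
  deltas:
    - {"claw": -0.2, "delta_pos": [0, 0, 0], "yaw": 0}
    - {"claw": -0.2, "delta_pos": [0, 0, 0], "yaw": 0}
    - {"claw": -0.2, "delta_pos": [0, 0, 0], "yaw": 0}
    - {"claw": -0.2, "delta_pos": [0, 0, -1], "yaw": 0}
    - {"claw": -0.2, "delta_pos": [0, 0, -4], "yaw": 0}
    - {"claw": -0.2, "delta_pos": [0, 0, -5], "yaw": 0}
    - {"claw": -0.2, "delta_pos": [-2, 0, -5], "yaw": 0}
    - {"claw": -0.2, "delta_pos": [-2, 0, -3], "yaw": 0}

```text
clock: 13.38
eef_pos: [516.3, 185.7, 394.7]
tcp_rot: [-3.139, -0.002, -0.375]
contact_force: [-0.0, 1.1, 0.8]
opening: 0.601
grasp_force: 0.0
```

Call:
apply_moves:
  deltas:
    - {"claw": 1, "delta_pos": [0, 0, 0], "yaw": 0}
    - {"claw": 1, "delta_pos": [0, 0, 0], "yaw": 0}
    - {"claw": 1, "delta_pos": [0, 0, 0], "yaw": 0}
    - {"claw": 1, "delta_pos": [0, 0, 0], "yaw": 0}
  grip_force: 30

```text
clock: 13.88
eef_pos: [516.7, 185.3, 390.4]
tcp_rot: [3.14, 0.001, -0.375]
contact_force: [0.2, -0.1, 0.3]
opening: -0.0
grasp_force: 0.0
```

```bash
python3 st.py wrist 2; cp pics/last.png pics/w6.png
```

```text
13.975 [ 5.16678e+02  1.85395e+02  3.90646e+02  3.14100e+00  1.00000e-03
 -3.75000e-01 -2.05000e-01 -3.20000e-01 -3.76000e-01 -3.00000e-03
  8.00000e-03 -1.40000e-02 -2.00000e-03]
[0.01 0.01 0.09 0.   0.   0.   0.19 0.3  0.36 0.   0.01 0.   0.  ]
cell in bay: x -41.1 y 0.1 h 179.6 psi -0.001
force bay x -0.1 y -0.4 z -0.4
```

View pics/w6.png

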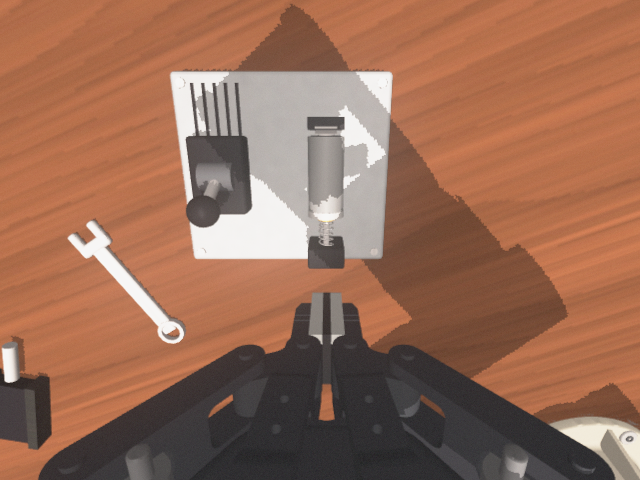

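The cell lies in the bay at (326,175), with its stud under the catch at (326,130). The knob is at (203,211). I'll verify the seating numerically and locate the knob.

```bash
python3 - <<'E'
from h import *
f=dict(np.load("last.npz")); W=world(f,f["T"]@f["T_tool_cam"]); z=W[...,2]
M=np.zeros(z.shape,bool); M[60:270,160:400]=1
m=cv2.morphologyEx((M&(abs(z-30)<4)).astype(np.uint8),cv2.MORPH_OPEN,np.ones((3,3)))>0
rc=cv2.minAreaRect(W[m][:,:2].astype(np.float32)); print(rc); c=np.array(rc[0]); y=np.deg2rad(rc[2]-90); d=np.array([np.cos(y),np.sin(y)]); n=np.array([-d[1],d[0]])
C=np.dstack([(W[...,:2]-c)@d,(W[...,:2]-c)@n,z])
def box(nm,u0,u1,v0,v1,zl,zh):
    P=C[v0:v1,u0:u1].reshape(-1,3); P=P[(P[:,2]>zl)&(P[:,2]<zh)]; print(nm,len(P),np.percentile(P,1,0).round(1),np.percentile(P,99,0).round(1)); return P
P=box("cell",303,350,134,219,60,80); b=P[(abs(P[:,1]+40)<5)&(abs(P[:,0])<28)]; 
for x in(-25,-12,0,12,25): print(x,P[abs(P[:,0]-x)<3][:,2].max().round(1))
box("wall",300,350,112,128,68,80); k=box("knob",180,225,190,232,85,115); 
E
```

```text
((569.5140991210938, 206.4466552734375), (200.24005126953125, 178.70816040039062), 68.56087493896484)
cell 2975 [-34.2 -55.3  62. ] [ 35.2 -24.7  75.5]
-25 75.7
-12 76.4
0 76.3
12 76.2
25 76.0
wall 407 [ 41.4 -54.6  73.1] [ 49.  -25.8  76.3]
knob 883 [-33.7  45.2  87.5] [-10.2  67.9 111.1]
```

Call:
apply_moves:
  deltas:
    - {"claw": 1, "delta_pos": [-1, -4.9, 0], "yaw": 0}
    - {"claw": 1, "delta_pos": [-1.1, -4.9, 0], "yaw": 0}
    - {"claw": 1, "delta_pos": [0, 0, 4], "yaw": 0}
    - {"claw": 1, "delta_pos": [0, 0, 4], "yaw": 0}
    - {"claw": 1, "delta_pos": [0, 0, 3.5], "yaw": 0}
    - {"claw": 1, "delta_pos": [0, 0, 1.7], "yaw": 0}
    - {"claw": 1, "delta_pos": [0, 0, 0], "yaw": 0}
    - {"claw": 1, "delta_pos": [0, 0, 0], "yaw": 0}

```text
clock: 14.98
eef_pos: [533.5, 284.7, 260.7]
tcp_rot: [-3.14, -0.001, -0.374]
contact_force: [-0.1, 0.1, 0.5]
opening: 0.005
grasp_force: 0.0
```

```bash
python3 st.py wrist 2; cp pics/last.png pics/w7.png
```

```text
15.075 [ 5.33427e+02  2.84716e+02  2.60971e+02 -3.14000e+00 -2.00000e-03
 -3.74000e-01  2.50000e-02  1.02000e-01  2.00000e-02  2.00000e-03
 -2.00000e-02 -5.00000e-03  3.00000e-03]
[0.03 0.01 0.02 0.   0.   0.   0.78 0.02 0.23 0.01 0.02 0.01 0.  ]
cell in bay: x -61.8 y 98.7 h 50.0 psi -0.000
force bay x -0.0 y 0.1 z 0.0
```

View pics/w7.png

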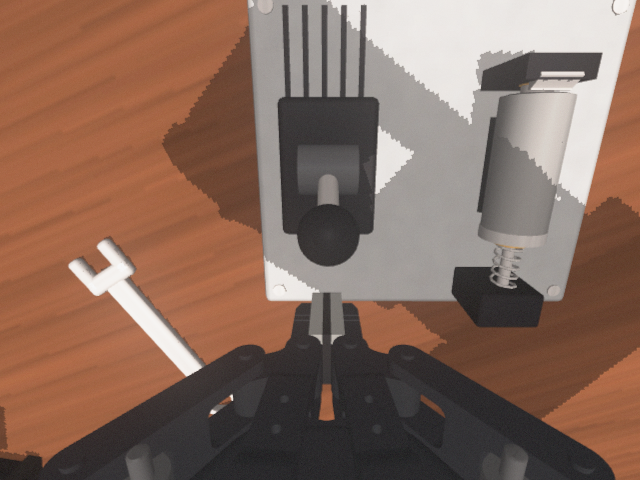

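The fingers are lined up behind the knob at (328,235). Now I'll push along +x.

Call:
apply_moves:
  deltas:
    - {"claw": 1, "delta_pos": [0.8, 0, 0.4], "yaw": 0}
    - {"claw": 1, "delta_pos": [0.8, 0, 0], "yaw": 0}
    - {"claw": 1, "delta_pos": [0.8, 0, 0], "yaw": 0}
    - {"claw": 1, "delta_pos": [0.8, 0, 0], "yaw": 0}
    - {"claw": 1, "delta_pos": [0.8, 0, 0], "yaw": 0}
    - {"claw": 1, "delta_pos": [0.8, 0, 0], "yaw": 0}
    - {"claw": 1, "delta_pos": [0.8, 0, 0], "yaw": 0}

```text
clock: 15.95
eef_pos: [585.5, 263.7, 255.4]
tcp_rot: [3.142, 0.0, -0.374]
contact_force: [-2.0, 1.2, -0.2]
opening: -0.003
grasp_force: 0.8
```

Call:
apply_moves:
  deltas:
    - {"claw": 1, "delta_pos": [0.2, 0, 0], "yaw": 0}
    - {"claw": 1, "delta_pos": [0.2, 0, 0], "yaw": 0}
    - {"claw": 1, "delta_pos": [0, 0, 0], "yaw": 0}

```text
clock: 16.32
eef_pos: [588.7, 262.5, 255.4]
tcp_rot: [3.141, -0.0, -0.374]
contact_force: [-0.9, -0.4, -0.4]
opening: 0.006
grasp_force: 0.1
```

```bash
python3 st.py side 2
```

```text
16.425 [ 5.88658e+02  2.62551e+02  2.55520e+02  0.00000e+00 -0.00000e+00
 -3.74000e-01  2.98000e-01 -6.60000e-02 -4.06000e-01  2.50000e-02
  3.30000e-02 -7.00000e-03  2.00000e-03]
[0.   0.03 0.05 3.14 0.   0.   0.7  0.01 0.74 0.02 0.   0.02 0.  ]
cell in bay: x -2.3 y 98.2 h 44.5 psi -0.000
force bay x 0.3 y 0.0 z -0.4
```

Call:
apply_moves:
  deltas:
    - {"claw": 1, "delta_pos": [0.15, 0, 0], "yaw": 0}
    - {"claw": 1, "delta_pos": [0.15, 0, 0], "yaw": 0}
    - {"claw": 1, "delta_pos": [0, 0, 0], "yaw": 0}

```text
clock: 16.8
eef_pos: [591.4, 261.4, 255.4]
tcp_rot: [3.141, 0.0, -0.374]
contact_force: [-1.5, 0.8, -0.3]
opening: 0.002
grasp_force: 0.9
```

Call:
apply_moves:
  deltas:
    - {"claw": 1, "delta_pos": [0.15, 0, 0], "yaw": 0}
    - {"claw": 1, "delta_pos": [0.15, 0, 0], "yaw": 0}
    - {"claw": 1, "delta_pos": [0, 0, 0], "yaw": 0}

```text
clock: 17.18
eef_pos: [592.6, 261.1, 255.2]
tcp_rot: [3.14, 0.005, -0.375]
contact_force: [-12.2, 6.8, 4.1]
opening: 0.002
grasp_force: 6.6
```

The lever is at its stop, with 14 N against the fingers. I'll back off, lift and verify.

Call:
apply_moves:
  deltas:
    - {"claw": 1, "delta_pos": [-1, 0, 0], "yaw": 0}
    - {"claw": 1, "delta_pos": [-3, 0, 0], "yaw": 0}
    - {"claw": 1, "delta_pos": [-3, 0, -2], "yaw": 0}
    - {"claw": 1, "delta_pos": [-1, 2, -5], "yaw": 0}
    - {"claw": 1, "delta_pos": [0, 2, -5], "yaw": 0}
    - {"claw": 1, "delta_pos": [0, 1, -2], "yaw": 0}
    - {"claw": 1, "delta_pos": [0, 0, 0], "yaw": 0}
    - {"claw": 1, "delta_pos": [0, 0, 0], "yaw": 0}

```text
clock: 18.18
eef_pos: [501.4, 243.0, 394.1]
tcp_rot: [3.141, 0.001, -0.374]
contact_force: [-0.2, 0.9, -0.5]
opening: -0.002
grasp_force: 0.0
```

```bash
python3 st.py wrist 1; cp pics/last.png pics/w8.png; python3 - <<'E'
from h import *
f=dict(np.load("last.npz")); W=world(f,f["T"]@f["T_tool_cam"]); c=np.array([569,206.4]); d=np.array([.931,-.3655]); n=np.array([.3655,.931])
C=np.dstack([(W[...,:2]-c)@d,(W[...,:2]-c)@n,W[...,2]]); P=C[:300].reshape(-1,3); P=P[np.isfinite(P[:,0])]
k=P[(abs(P[:,0])<60)&(abs(P[:,1]-58)<25)&(P[:,2]>88)&(P[:,2]<125)]; print("knob",len(k),np.percentile(k,1,0).round(1),np.percentile(k,99,0).round(1), np.rad2deg(0.5))
k=P[(P[:,0]>-38)&(P[:,0]<38)&(abs(P[:,1]+40)<18)&(P[:,2]>60)&(P[:,2]<90)]; print("cell",len(k),np.percentile(k,1,0).round(1),np.percentile(k,99,0).round(1))
E
```

```text
18.225 [ 5.01355e+02  2.43116e+02  3.93729e+02  3.14000e+00  2.00000e-03
 -3.74000e-01 -7.59000e-01 -1.87000e-01 -1.13300e+00 -6.40000e-02
 -8.00000e-03  3.80000e-02  4.00000e-03]
[0. 0. 0. 0. 0. 0. 0. 0. 0. 0. 0. 0. 0.]
cell in bay: x -76.4 y 48.2 h 182.7 psi -0.000
force bay x -0.6 y -0.5 z -1.1
knob 1065 [11.5 45.6 96.4] [ 35.1  69.  109.6] 28.64788975654116
cell 3377 [-35.6 -54.9  61.5] [ 37.2 -24.4  75.1]
```

View pics/w8.png

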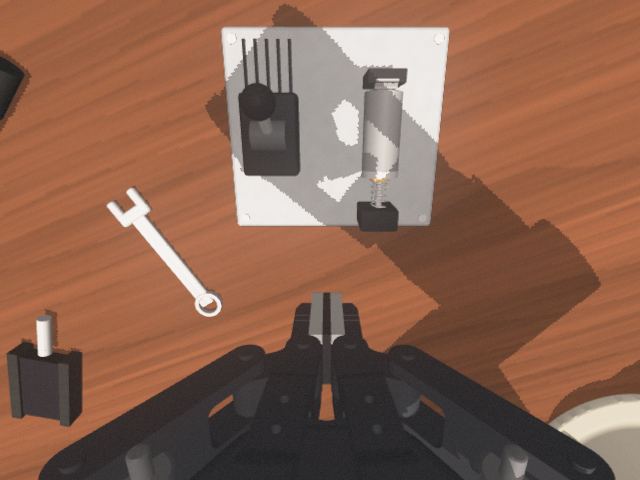

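The knob is over at (258,100), with its centre about 24 mm to the charger's +x, which is fully on. The cell is still seated at (382,130), and the wrench is where it was. I'm handing the job in.

```bash
python3 -c "
from rig import r
print(r.sign_off())"
```

```text
the job is handed in; nothing more can be done
None
```

The thick cell is seated in the charger with its stud under the catch, the lever is pushed fully on, and the job was handed in at about 18 s; the arm never touched the thin cell, wrench or tin.

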